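Uncap and zero a board tester

ROBOT

A 6-joint arm with a two-finger parallel gripper is mounted at the origin on the work surface. World frame = base frame: x ahead of the robot, y to its left, z up, the work surface at z = 0. Lengths are in m, angles in rad, forces in N, time in s.
With the tool pointing down it reaches from about 0.325 to 0.9 m from the base axis. Payload 3.5 kg.
Tool frame: the origin (TCP) lies midway between the tips of the shut fingers; the grasp point (between the pads) lies 19 mm behind it (r.grip_point_offset is the z of the grasp point in the tool frame, in m); z points along the fingers, y is the line along which they close (so a half turn about z gives the same grasp; the last joint's range is limited). The gripper opens to 85 mm and grips with 20 to 120 N. Pads are 22 mm wide; open, the fingers measure 114 mm over their backs; the gripper's body (76 mm by 85 mm) begins 54 mm behind the grasp point. The pads swing forward as they close: fully open they stand 13 mm farther back than shut.
Start: joints at [1.185, 0.276, -0.026, 1.268, 0, 1.467], TCP at [0.174, 0.6, 0.231] pointing down, gripper open.
Joint ranges: [-3.12, 3.12], [-0.85, 1.88], [-1.08, 1.24], [-1.95, 2.15], [-1.57, 1.53], [-3.14, 3.14]. Speed limits (rad/s): [2.57, 2.57, 3.14, 3.14, 3.14, 3.14].

INTERFACE

Orientations are given as a unit quaternion [x, y, z, w].
In Python, from bench import monitor, viewer, sign_off, r gives the robot as it stands.
- The arm moves only by the tool servo_tool, never from a script. Its arguments are lists of equal length, an entry for each row: "dr": the turn, a rotation vector about the tool's x, y, z in rad, a list of three; "delta_pos": the shift along the tool's x, y, z in m, a list of three; "hand": the finger opening in m, from 0 to 0.0854. A call has 1 to 20 rows; each row is the pose to reach, as a shift and turn from the pose commanded when the call began, along the tool's axes at that moment; what a row does not reach only later rows make up. A row lasts 1/8 s, in which the tool goes at most 62.5 mm and 10.7 degrees, less where a joint would pass 70% of its speed; a pose out of reach is approached as far as the arm can. A call with a gripper value outside its range is refused whole. The fingers move at their own pace and stop on an object; "grip_force" is the grip in N (left out, the last holds). Time passes only in rows, so rows that repeat a pose let the fingers close. It gives the time, the measured TCP pose, the force, the opening and the grip force at its end, in the units of the state.
- monitor.get_obs(): the state, without advancing time (a new reading comes with each control period).
- viewer.snapshot(name): name is "side" or "top"; returns a dict with "color" (384x512x3 uint8, red, green, blue), "depth" (384x512 float32, m along the optical axis (not along the pixel's ray), 0 where there is no reading), "mtx" (3x3 intrinsics, pixels), "pose" (4x4, takes a point from camera to world coordinates). Camera axes: x right, y up, looking along -z (the intrinsics and any distortion apply to the point x, -y, -z); pixel columns grow to the right and rows downward; lengths in m; the calibration is good to about 2 mm. A picture is of the moment at which its call begins.
- sign_off(): hands the job in; it is judged then, once.
Trained networks look in a picture, given as the dict that the camera call returned (one of the last four; its "shot" number tells which), for a name from the list of things; names that differ only in an ending like _2 or _b are one class to them, and where a whole thing is asked for, a point or a joint stands for the part that bears it (a point fixed in the world has none). Each returns a list of dicts, best first, with "conf" (0 to 1); they miss things now and then, are a little off and sometimes report something else, mostly with a low value. They report only what shows in the picture. A call takes as long as a camera call. They do not tell look-alikes from the thing itself.
- viewer.silhouettes(thing, picture): "mask" (384x512 bool, what is visible of it) and "rect" ([left, top, right, bottom] in pixels, round what is visible of it).
The state is a dict: "t": time; "qpos": joint angles; "dq": joint speeds; "effort": joint torques, N m; "eef_pos": TCP position; "ee_rot": TCP orientation; "contact_force": force on the tool from outside, world axes, zero at the start; "ft_torque": the same for the moment, N m; "opening": finger opening in m; "finger_force": force on a finger pad.
Only numpy, scipy, OpenCV 4.12 (cv2) and the standard library are available. Lean on these libraries where they do the work, as an engineer would, in place of code of your own. Each camera call takes 0.05 s, during which the arm holds its last target. There are 200 camera calls.

TASK

Two board testers stand on the bench: pull the tight-fitting cap with the straight grip fin off its tester and set it down in the empty shallow tray, fin up and flat on the tray floor. Then take the stylus from its stand, push the recessed button that the cap was hiding all the way down with the stylus tip, let it spring back, and put the stylus back in its stand, upright and fully down. Leave the round cap on the other tester, and do not disturb the jar and the spool.

Things in the scene. Friction and masses are not known exactly. Their poses are not given: they have to be found in the camera images.
- tester: Fixed grey tester, a box 130 (x) x 110 (y) x 40 mm high; origin at the centre of its underside. An aluminium collar 60 (x) x 34 (y) x 28 mm high stands on its deck, centred 12 mm to its -x side; sprung steel balls 14 mm above the deck stand 4.5 mm out of its +x and -x faces and hold ridges inside the cap. At start the finned cap hides the collar.
- well_rim (a point): Centre of the mouth of the square well in the collar, 68 mm above the bench. The well is 24 x 24 mm; the button in it is 18 mm in diameter and its top lies 10 mm below this point.
- zero_button (a joint): Travel of the recessed spring button in m: 0 up, 0.006 fully pressed; pressing it fully takes about 5 N.
- button_top (a point): Centre of the button's top face (moves with the button).
- cap: Loose black cap: hood 78 (x) x 45 (y) x 40 mm high, open below, with a grip fin on top, 60 (x) x 20 (y) x 29 mm high. Origin at the centre of its lower rim, z up to the fin, x along the fin. At start it sits on the tester's collar, rim on the deck (40 mm up), x along the tester's x. A straight pull up of about 9 N frees it in the first 8 mm; the rim clears the collar after 28 mm.
- cap_grip (a point): Grip point in the cap's fin, 60 mm above its rim, 9 mm below the fin's top. Pinch the fin across its 20 mm thickness (cap y).
- tray: Fixed, empty, shallow aluminium tray, 110 (x) x 140 (y) x 18 mm high, walls and floor 4 mm thick; origin at the centre of its underside. Its inside is 102 x 132 mm.
- stand: Fixed grey block 64 x 64 x 62 mm high with a vertical round hole of 19 mm right through its centre; origin at the centre of its underside.
- stylus: Loose stylus, 125 mm long. Origin at its tip, z along it to the handle. Steel shank 12 mm in diameter and 55 mm long, then a black guard disc 34 mm in diameter and 6 mm thick, then a round black handle 26 mm in diameter and 64 mm long. At start it stands in the stand, tip down, guard disc resting on the block's top, so its origin is 7 mm above the bench.
- stylus_grip (a point): Point on the stylus axis in its handle, 100 mm above the tip, 25 mm below the handle's end.
- twin: Fixed second board tester with the same grey box (130 x 110 x 40 mm, origin under its centre) that carries a round cap. To be left alone.
- round_cap (a joint): Lift of the round black cap on the second tester, in m; 0 is seated. To be left at 0.
- round_cap_top (a point): Top centre of the round cap (60 mm diameter, with a 36 mm neck, 66 mm high, its top 106 mm above the bench).
- jar: Loose bystander: jar with a green lid, 60 mm diameter, 75 mm high, origin at the centre of its underside.
- spool: Loose bystander: metal spool standing on end, 64 mm diameter, 46 mm high, origin at the centre of its underside.
There are look-alikes about, which are no part of the job. What is shaped like the cap but orange or red is not meant. Leave any white look-alike of the tester alone.

How it is judged:
On the way, in this order (a step that is already met when the one before it is completed fails the run):
1. the finned cap is off its tester and stands in the tray, fin up, released (x of cap in the frame of tray between -0.045 and 0.045 m and y of cap in the frame of tray between -0.06 and 0.06 m and z of cap in the frame of tray between 0 and 0.009 m and angle between cap's own z axis and vertical below 0.1 rad and linear speed of cap below 0.03 m/s and contact force between the fingers and cap below 0.1 N), for 0.2 s.
2. the recessed button is pushed all the way down by the stylus (value of joint zero_button above 0.0048 m and contact force between stylus and zero_button above 0.5 N), for 0.05 s.
At the end, for the whole second after the job is handed in: Finned cap in the tray, fin up (tilt below 0.1 rad), rim within 5 mm of its floor, at rest; stylus at rest in its stand, tip within 8 mm of the hole's axis and 5 mm of fully down, tilt below 0.12 rad; button sprung back (below 2 mm); round cap seated (below 5 mm) (x of cap in the frame of tray between -0.045 and 0.045 m and y of cap in the frame of tray between -0.06 and 0.06 m and z of cap in the frame of tray between 0 and 0.009 m and angle between cap's own z axis and vertical below 0.1 rad and linear speed of each of cap, stylus below 0.03 m/s and horizontal distance between stylus and stand below 0.008 m and height (world z) of stylus below 0.012 m and angle between stylus's own z axis and vertical below 0.12 rad and value of joint zero_button below 0.002 m and value of joint round_cap below 0.005 m); the robot touches nothing.
It fails at once if the gripper's fingers press the recessed button (contact force between the fingers and zero_button above 0.5 N).
It fails at once if the round cap is pulled up by more than 5 mm (value of joint round_cap above 0.005 m).
It fails at once if the jar is moved by more than 30 mm (distance of jar from where it was at the start of the episode above 0.03 m).
It fails at once if the spool is moved by more than 30 mm (distance of spool from where it was at the start of the episode above 0.03 m).
It also fails if it takes over 56 s, if anything falls off the work surface, if the arm or the gripper's body presses on something with over 40 N, if the wrist force passes 120 N, or if a joint passes its speed limit or range.

## Working session

There is one attempt and no reset: what is moved stays moved. The work goes in short steps, Python scripts to look and compute and a tool call to move; the robot and the scene stay as the last step left them, time stands still between calls to the robot, and variables do not carry over. Pictures are saved under pics/ and viewed, at most 10 in all, crops included, and the job is handed in when it is done.

Besides the shell and the picture viewer there is one more tool, called after "Call:" in YAML: its name, and indented under it one key for each argument. servo_tool: Moves the arm, as the interface text tells. Its arguments: {"type":"object","properties":{"dr":{"type":"array"},"delta_pos":{"type":"array"},"hand":{"type":"array"},"grip_force":{"type":"number"}},"required":["dr","delta_pos","hand"]}

```bash
mkdir -p pics; ls; cat > h.py <<'E'
import numpy as np, cv2
from bench import monitor, viewer, r
def world(p):
    d=p["depth"]; K=p["mtx"]; v,u=np.indices(d.shape)
    c=np.stack([(u-K[0,2])/K[0,0]*d,-(v-K[1,2])/K[1,1]*d,-d],-1)
    return c@p["pose"][:3,:3].T+p["pose"][:3,3]
E
python3 - <<'E'
from h import *
print(monitor.get_obs())
ims=[]
for n in("top","side"):
    p=viewer.snapshot(n); W=world(p); cv2.imwrite(f"pics/{n}0.png",p["color"][...,::-1])
    print(n,p.keys(),p["pose"].round(3).tolist())
    for t in("tester","cap","tray","stand","stylus","twin","jar","spool","round_cap"):
        for m in viewer.silhouettes(t,p)[:3]:
            k=m["mask"]&(p["depth"]>0); q=W[k]
            if len(q)<10: print(t,len(q)); continue
            zt=np.percentile(q[:,2],95); top=q[q[:,2]>zt-.006]
            rc=cv2.minAreaRect((top[:,:2]*1000).astype(np.float32))
            print(t,round(m["conf"],2),[round(float(x)) for x in m["rect"]],"ztop",zt.round(3),"n",len(top),"rect",np.round(rc[0],1),np.round(rc[1],1),round(rc[2],1),p["color"][k].mean(0).round())
E
```

```text
pics
{'t': 0.0, 'qpos': array([ 1.18459169e+00,  2.77133178e-01, -2.79293440e-02,  1.26801519e+00,
       -2.22478535e-06,  1.46738934e+00]), 'dq': array([-4.62678703e-04,  3.01818291e-04,  9.00562159e-05, -2.15718906e-04,
        1.95211721e-03, -7.68602452e-04]), 'effort': array([-1.17795174e-03, -4.45512414e+01,  2.95200437e+01,  1.64077152e-02,
       -6.53467578e-05,  5.75519920e-06]), 'eef_pos': array([0.17411043, 0.5994174 , 0.23013678]), 'ee_rot': array([ 1.40928028e-01,  9.90019187e-01, -1.10695355e-03, -2.75388522e-04]), 'contact_force': array([-0.3739341 , -0.19839807, -0.53734911]), 'ft_torque': array([-0.03458856,  0.01780498,  0.06988167]), 'finger_force': 0.0, 'opening': 0.08536863087951703}
top dict_keys(['color', 'depth', 'mtx', 'pose', 'shot']) [[0.005, 0.994, -0.106, 0.412], [-1.0, 0.005, 0.005, 0.018], [0.006, 0.106, 0.994, 1.249], [0.0, 0.0, 0.0, 1.0]]
tester 0.91 [138, 217, 186, 271] ztop 0.069 n 217 rect [372.2 284.3] [59.8 35.6] 16.2 [200. 201. 199.]
tester 0.61 [182, 137, 225, 189] ztop 0.045 n 929 rect [612.9 170.6] [129.  109.2] 5.3 [114. 113. 110.]
cap 0.8
[... 1480 characters left out ...]
0.85 [231, 83, 264, 115] ztop 0.069 n 104 rect [696.6 333. ] [24.6 59.3] 75.9 [167.  45.  40.]
cap 0.78 [261, 159, 286, 196] ztop 0.07 n 136 rect [609.9  26.3] [58.1 20.6] 80.4 [209. 125.  42.]
tray 0.73 [212, 230, 286, 298] ztop 0.018 n 460 rect [ 433.5 -152.9] [112.1 142.7] 14.4 [234. 232. 229.]
stand 0.78 [179, 162, 216, 200] ztop 0.064 n 321 rect [432.7 117.6] [65.8 66.9] 21.9 [101. 103. 101.]
stylus 0.83 [189, 147, 205, 174] ztop 0.133 n 66 rect [432.5 115.5] [22.3 23.4] 16.1 [28. 28. 29.]
twin 0.91 [290, 212, 359, 274] ztop 0.105 n 195 rect [ 600.1 -201.8] [35.4 35.5] 1.3 [97. 96. 95.]
jar 0.69 [355, 297, 386, 335] ztop 0.077 n 495 rect [ 582.4 -400.8] [49.7 51.3] 77.4 [114. 183. 127.]
```

```bash
python3 -c "
import cv2,numpy as np
a=cv2.imread('pics/top0.png')[80:320,60:460];b=cv2.imread('pics/side0.png')[60:350,60:460]
cv2.imwrite('pics/both.png',np.vstack([a,b]))"
```

```text
(no output)
```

View pics/both.png

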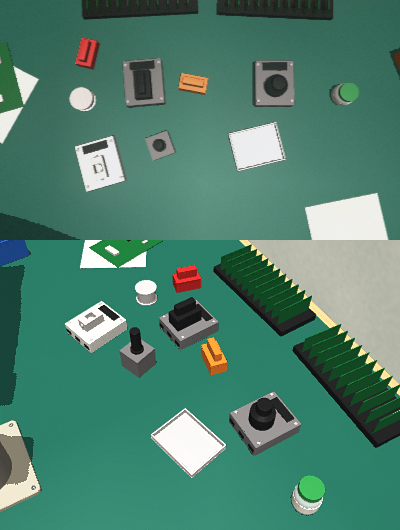

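```bash
cat >> h.py <<'E'
from scipy.spatial.transform import Rotation as Ro
def to(x,y,z,yaw=None,tag=""):
    """delta (mm) & rotvec from measured pose to TCP x,y,z (mm), tool down, tool y at yaw deg"""
    o=monitor.get_obs(); R=Ro.from_quat(o["ee_rot"])
    d=R.inv().apply(np.array([x,y,z])/1000-o["eef_pos"])
    s=""
    if yaw is not None:
        c=[]
        for k in(0,180):
            a=np.radians(yaw+k); Y=np.array([np.cos(a),np.sin(a),0]);Z=np.array([0,0,-1.]);X=np.cross(Y,Z)
            c.append((R.inv()*Ro.from_matrix(np.c_[X,Y,Z])).as_rotvec())
        s=min(c,key=np.linalg.norm).round(4)
    print(tag,"d_mm",(d*1000).round(1),"dr",s)
def st():
    o=monitor.get_obs(); R=Ro.from_quat(o["ee_rot"]).as_matrix()
    print("t",o["t"],"pos",(o["eef_pos"]*1000).round(1),"yaw",np.degrees(np.arctan2(R[1,1],R[0,1])).round(1),"F",o["contact_force"].round(1),"open",round(o["opening"]*1000,1),"ff",round(o["finger_force"],1),"q",o["qpos"].round(2))
E
python3 -c "
from h import *
st();to(600,168,150,95.6,'hover');to(600,168,84,95.6,'grasp')"
```

```text
t 1.0 pos [174.4 600.2 231.3] yaw 73.8 F [-0.4  0.1  0.7] open 85.4 ff 0.0 q [ 1.18  0.28 -0.03  1.27  0.    1.47]
hover d_mm [-529.3 -296.3   81.3] dr [ 1.000e-04 -0.000e+00 -3.806e-01]
grasp d_mm [-529.3 -296.3  147.3] dr [ 1.000e-04 -0.000e+00 -3.806e-01]
```

Call:
servo_tool:
  dr:
    - [0,0,-0.38]
    - [0,0,-0.38]
    - [0,0,-0.38]
    - [0,0,-0.38]
    - [0,0,-0.38]
    - [0,0,-0.38]
    - [0,0,-0.38]
    - [0,0,-0.38]
    - [0,0,-0.38]
    - [0,0,-0.38]
    - [0,0,-0.38]
    - [0,0,-0.38]
    - [0,0,-0.38]
    - [0,0,-0.38]
  delta_pos:
    - [-0.529,-0.296,0.08]
    - [-0.529,-0.296,0.08]
    - [-0.529,-0.296,0.08]
    - [-0.529,-0.296,0.08]
    - [-0.529,-0.296,0.08]
    - [-0.529,-0.296,0.08]
    - [-0.529,-0.296,0.08]
    - [-0.529,-0.296,0.08]
    - [-0.529,-0.296,0.08]
    - [-0.529,-0.296,0.08]
    - [-0.529,-0.296,0.08]
    - [-0.529,-0.296,0.08]
    - [-0.529,-0.296,0.08]
    - [-0.529,-0.296,0.08]
  hand: [0.0854,0.0854,0.0854,0.0854,0.0854,0.0854,0.0854,0.0854,0.0854,0.0854,0.0854,0.0854,0.0854,0.0854]

```text
t: 2.75
eef_pos: [0.599, 0.1694, 0.1516]
ee_rot: [-0.049, 0.999, 0.0, 0.0]
contact_force: [-0.0, 0.5, -0.4]
opening: 0.0855
finger_force: 0.0
```

```bash
python3 -c "
from h import *
st();to(600,168,84,95.6,'grasp')"
```

```text
t 2.75 pos [599.  169.4 151.6] yaw 95.7 F [-0.   0.5 -0.4] open 85.5 ff 0.0 q [ 0.17  0.32 -0.14  1.11  0.    0.07]
grasp d_mm [-0.8 -1.5 67.6] dr [0.0001 0.0002 0.0013]
```

Call:
servo_tool:
  dr:
    - [0,0,0]
    - [0,0,0]
    - [0,0,0]
    - [0,0,0]
    - [0,0,0]
    - [0,0,0]
    - [0,0,0]
    - [0,0,0]
    - [0,0,0]
    - [0,0,0]
    - [0,0,0]
    - [0,0,0]
  delta_pos:
    - [-0.001,-0.001,0.03]
    - [-0.001,-0.001,0.055]
    - [-0.001,-0.001,0.066]
    - [-0.001,-0.001,0.066]
    - [-0.001,-0.001,0.066]
    - [-0.001,-0.001,0.066]
    - [-0.001,-0.001,0.066]
    - [-0.001,-0.001,0.066]
    - [-0.001,-0.001,0.066]
    - [-0.001,-0.001,0.066]
    - [-0.001,-0.001,0.066]
    - [-0.001,-0.001,0.066]
  hand: [0.0854,0.0854,0.0854,0.0854,0,0,0,0,0,0,0,0]
  grip_force: 70

```text
t: 4.25
eef_pos: [0.6013, 0.1676, 0.0858]
ee_rot: [-0.049, 0.999, 0.0, 0.0]
contact_force: [-1.1, 0.7, 4.2]
opening: 0.0184
finger_force: 71.5
```

```bash
python3 -c "
from h import *
st()"
```

```text
t 4.25 pos [601.3 167.6  85.8] yaw 95.6 F [-1.1  0.7  4.2] open 18.4 ff 71.5 q [ 0.17  0.38 -0.2   0.98  0.    0.07]
```

Call:
servo_tool:
  dr:
    - [0,0,0]
    - [0,0,0]
    - [0,0,0]
    - [0,0,0]
    - [0,0,0]
    - [0,0,0]
    - [0,0,0]
    - [0,0,0]
    - [0,0,0]
    - [0,0,0]
  delta_pos:
    - [0,0,-0.003]
    - [0,0,-0.006]
    - [0,0,-0.01]
    - [0,0,-0.015]
    - [0,0,-0.025]
    - [0,0,-0.04]
    - [0,0,-0.065]
    - [0,0,-0.09]
    - [0,0,-0.09]
    - [0,0,-0.09]
  hand: [0,0,0,0,0,0,0,0,0,0]

```text
t: 5.5
eef_pos: [0.6005, 0.1672, 0.1752]
ee_rot: [-0.049, 0.999, -0.0, -0.0]
contact_force: [0.0, -0.7, -1.1]
opening: 0.0186
finger_force: 70.9
```

```bash
python3 - <<'E'
from h import *
st()
p=viewer.snapshot("side");cv2.imwrite("pics/s1.png",cv2.resize(p["color"][80:300,150:400,::-1],None,fx=2,fy=2))
to(433.5,-152,175,103.8,"tray hover")
E
```

```text
t 5.5 pos [600.5 167.2 175.2] yaw 95.6 F [ 0.  -0.7 -1.1] open 18.6 ff 70.9 q [ 0.17  0.31 -0.11  1.16 -0.    0.07]
tray hover d_mm [ 1.967e+02 -3.015e+02 -1.000e-01] dr [-0.0002 -0.0017 -0.1437]
```

View pics/s1.png

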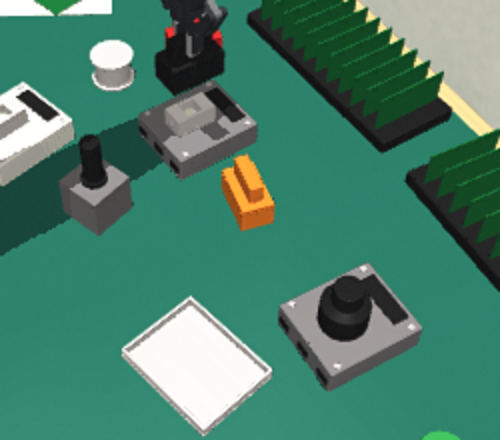

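Call:
servo_tool:
  dr:
    - [0,0,-0.144]
    - [0,0,-0.144]
    - [0,0,-0.144]
    - [0,0,-0.144]
    - [0,0,-0.144]
    - [0,0,-0.144]
    - [0,0,-0.144]
    - [0,0,-0.144]
    - [0,0,-0.144]
    - [0,0,-0.144]
  delta_pos:
    - [0.026,-0.04,0]
    - [0.059,-0.09,0]
    - [0.092,-0.14,0]
    - [0.124,-0.19,0]
    - [0.157,-0.24,0]
    - [0.183,-0.28,0]
    - [0.197,-0.301,0]
    - [0.197,-0.301,0.02]
    - [0.197,-0.301,0.05]
    - [0.197,-0.301,0.05]
  hand: [0,0,0,0,0,0,0,0,0,0]

```text
t: 6.8
eef_pos: [0.4307, -0.1498, 0.1222]
ee_rot: [-0.12, 0.993, 0.002, -0.003]
contact_force: [-0.4, 0.5, 0.5]
opening: 0.0189
finger_force: 70.9
```

```bash
python3 - <<'E'
from h import *
st()
to(433.5,-152,50,103.8,"place")
p=viewer.snapshot("top");W=world(p)
for t in ("cap","tray"):
  for m in viewer.silhouettes(t,p)[:3]:
    q=W[m["mask"]&(p["depth"]>0)]; print(t,m["conf"],m["rect"],np.percentile(q,[2,50,98],axis=0).round(3).tolist())
E
```

```text
t 6.8 pos [ 430.7 -149.8  122.2] yaw 103.8 F [-0.4  0.5  0.5] open 18.9 ff 70.9 q [-0.48  0.07 -0.52  0.99 -0.   -0.72]
place d_mm [-2.6 -3.2 72.2] dr [ 0.0052 -0.0061 -0.    ]
cap 0.69 [237.8, 152.0, 265.6, 175.5] [[0.584, -0.005, 0.002], [0.606, 0.031, 0.042], [0.639, 0.068, 0.072]]
cap 0.66 [306.8, 213.0, 319.4, 243.1] [[0.39, -0.142, 0.078], [0.447, -0.132, 0.116], [0.466, -0.119, 0.125]]
tray 0.9 [284.0, 200.5, 332.8, 248.7] [[0.372, -0.188, -0.001], [0.445, -0.115, 0.005], [0.495, -0.078, 0.114]]
tray 0.26 [322.2, 153.7, 346.8, 176.2] [[0.572, -0.224, 0.049], [0.595, -0.193, 0.082], [0.626, -0.171, 0.11]]
```

Call:
servo_tool:
  dr:
    - [0,0,0]
    - [0,0,0]
    - [0,0,0]
    - [0,0,0]
    - [0,0,0]
    - [0,0,0]
    - [0,0,0]
  delta_pos:
    - [0,0,0.025]
    - [0,0,0.048]
    - [0,0,0.061]
    - [0,0,0.068]
    - [0,0,0.072]
    - [0,0,0.072]
    - [0,0,0.072]
  hand: [0,0,0,0,0,0,0]

```text
t: 7.82
eef_pos: [0.4345, -0.1515, 0.0538]
ee_rot: [-0.12, 0.993, -0.0, 0.0]
contact_force: [-0.1, -0.3, -0.7]
opening: 0.0183
finger_force: 70.8
```

```bash
python3 - <<'E'
from h import *
st()
to(433.5,-152,50,103.8,"place")
E
```

```text
t 7.825 pos [ 434.5 -151.5   53.8] yaw 103.8 F [-0.1 -0.3 -0.7] open 18.3 ff 70.8 q [-0.48  0.16 -0.59  0.82 -0.   -0.72]
place d_mm [ 1.1 -0.2  3.8] dr [-0.0007  0.0008  0.0003]
```

Lower the last 3.5 mm, release, rise.

Call:
servo_tool:
  dr:
    - [0,0,0]
    - [0,0,0]
    - [0,0,0]
    - [0,0,0]
    - [0,0,0]
    - [0,0,0]
    - [0,0,0]
    - [0,0,0]
    - [0,0,0]
    - [0,0,0]
    - [0,0,0]
    - [0,0,0]
    - [0,0,0]
    - [0,0,0]
  delta_pos:
    - [0,0,0.002]
    - [0,0,0.0035]
    - [0,0,0.0035]
    - [0,0,0.0035]
    - [0,0,0.0035]
    - [0,0,0.0035]
    - [0,0,0.0035]
    - [0,0,0.0035]
    - [0,0,-0.01]
    - [0,0,-0.05]
    - [0,0,-0.1]
    - [0,0,-0.15]
    - [0,0,-0.17]
    - [0,0,-0.17]
  hand: [0,0,0,0.0854,0.0854,0.0854,0.0854,0.0854,0.0854,0.0854,0.0854,0.0854,0.0854,0.0854]

```text
t: 9.57
eef_pos: [0.4356, -0.1521, 0.2262]
ee_rot: [-0.12, 0.993, -0.002, 0.002]
contact_force: [-0.4, 0.3, -1.1]
opening: 0.0854
finger_force: 0.0
```

```bash
python3 - <<'E'
from h import *
st()
p=viewer.snapshot("side");cv2.imwrite("pics/s2.png",cv2.resize(p["color"][80:320,150:400,::-1],None,fx=2,fy=2))
W=world(p)
for m in viewer.silhouettes("cap",p)[:3]:
    q=W[m["mask"]&(p["depth"]>0)]; print(m["conf"],m["rect"],np.percentile(q,[2,50,98],axis=0).round(3).tolist())
to(433,118,231,None,"stylus hover")
E
```

```text
t 9.575 pos [ 435.6 -152.1  226.2] yaw 103.8 F [-0.4  0.3 -1.1] open 85.4 ff 0.0 q [-0.48 -0.02 -0.38  1.21  0.   -0.72]
0.93 [228.6, 237.4, 267.1, 275.0] [[0.393, -0.181, 0.007], [0.427, -0.164, 0.044], [0.472, -0.142, 0.075]]
0.73 [266.5, 155.8, 285.4, 192.8] [[0.59, -0.013, 0.01], [0.608, 0.013, 0.051], [0.632, 0.053, 0.072]]
stylus hover d_mm [-63.7 261.5  -7.9] dr
```

View pics/s2.png

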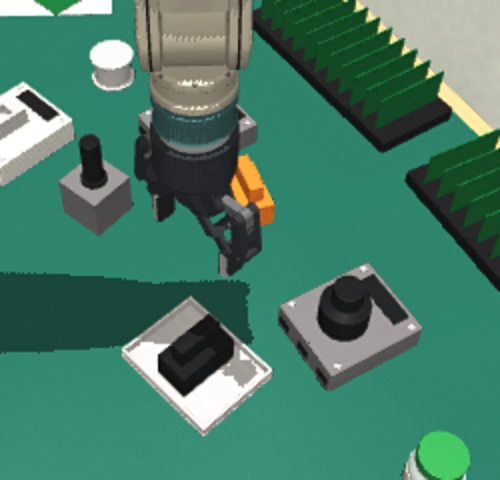

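Call:
servo_tool:
  dr:
    - [0,0,0]
    - [0,0,0]
    - [0,0,0]
    - [0,0,0]
    - [0,0,0]
    - [0,0,0]
    - [0,0,0]
    - [0,0,0]
    - [0,0,0]
  delta_pos:
    - [-0.012,0.05,0]
    - [-0.026,0.107,0]
    - [-0.04,0.165,0]
    - [-0.054,0.22,0]
    - [-0.064,0.261,0.01]
    - [-0.064,0.261,0.03]
    - [-0.064,0.261,0.05]
    - [-0.064,0.261,0.06]
    - [-0.064,0.261,0.06]
  hand: [0.0854,0.0854,0.0854,0.0854,0.0854,0.0854,0.0854,0.0854,0.0854]

```text
t: 10.8
eef_pos: [0.4324, 0.1172, 0.1618]
ee_rot: [-0.12, 0.993, -0.0, -0.002]
contact_force: [0.1, 0.8, 0.1]
opening: 0.0855
finger_force: 0.0
```

```bash
python3 - <<'E'
from h import *
st()
to(433,117.8,88,103.8,"stylus grasp")
for n in("top","side"):
    p=viewer.snapshot(n);W=world(p)
    cv2.imwrite(f"pics/{n}3.png",cv2.resize(p["color"][130:200,170:240,::-1] if n=="top" else p["color"][100:190,180:300,::-1],None,fx=5,fy=5,interpolation=0))
    a=np.hypot(W[...,0]-.600,W[...,1]-.168)<.05
    z=W[...,2]; k=a&(z>.060)&(z<.080)&(p["depth"]>0); q=W[k][:,:2]*1000
    v,u=np.where(k); print(n,k.sum(),z[k].mean(),cv2.minAreaRect(q.astype(np.float32)),u.min(),u.max(),v.min(),v.max())
    k=a&(z>.048)&(z<.061)&(p["depth"]>0); q=W[k]; print("inner",len(q),np.median(q,axis=0) if len(q) else "")
E
python3 -c "
import cv2,numpy as np
a=cv2.imread('pics/top3.png');b=cv2.imread('pics/side3.png');a=cv2.resize(a,(400,400));b=cv2.resize(b,(400,300))
b=np.vstack([b,np.zeros((100,400,3),np.uint8)]);cv2.imwrite('pics/w3.png',np.hstack([a,b]))"
```

```text
t 10.8 pos [432.4 117.2 161.8] yaw 103.8 F [0.1 0.8 0.1] open 85.5 ff 0.0 q [ 0.12  0.01 -0.49  1.07 -0.   -0.12]
stylus grasp d_mm [-1.   0.4 73.8] dr [ 0.0004 -0.0037  0.0001]
top 215 0.06793060989313332 ((600.6776123046875, 169.41172790527344), (61.34089660644531, 34.0390510559082), 5.994115829467773) 195 208 153 175
inner 66 [0.5995509  0.16786336 0.05652314]
side 216 0.06660614475615717 ((600.117919921875, 167.64137268066406), (61.32306671142578, 39.09175109863281), 6.350788593292236) 233 257 126 143
inner 114 [0.60002277 0.15489198 0.05550314]
```

View pics/w3.png

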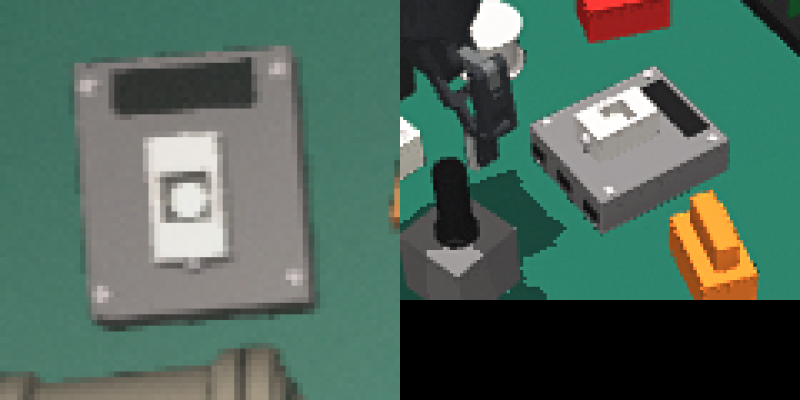

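Call:
servo_tool:
  dr:
    - [0,0,0]
    - [0,0,0]
    - [0,0,0]
    - [0,0,0]
    - [0,0,0]
    - [0,0,0]
    - [0,0,0]
    - [0,0,0]
    - [0,0,0]
    - [0,0,0]
    - [0,0,0]
    - [0,0,0]
  delta_pos:
    - [-0.001,0,0.03]
    - [-0.001,0,0.055]
    - [-0.001,0,0.073]
    - [-0.001,0,0.073]
    - [-0.001,0,0.073]
    - [-0.001,0,0.073]
    - [-0.001,0,0.073]
    - [-0.001,0,0.073]
    - [-0.001,0,0.073]
    - [-0.001,0,0.073]
    - [-0.001,0,0.073]
    - [-0.001,0,0.073]
  hand: [0.0854,0.0854,0.0854,0.0854,0,0,0,0,0,0,0,0]
  grip_force: 60

```text
t: 12.4
eef_pos: [0.4354, 0.1179, 0.0909]
ee_rot: [-0.12, 0.993, 0.0, 0.001]
contact_force: [-0.5, 1.2, 5.7]
opening: 0.0245
finger_force: 58.7
```

```bash
python3 -c "
from h import *
st()"
```

```text
t 12.4 pos [435.4 117.9  90.9] yaw 103.8 F [-0.5  1.2  5.7] open 24.5 ff 58.7 q [ 0.12  0.09 -0.57  0.9   0.   -0.12]
```

Call:
servo_tool:
  dr:
    - [0,0,0]
    - [0,0,0]
    - [0,0,0]
    - [0,0,0]
    - [0,0,0]
    - [0,0,0]
  delta_pos:
    - [0,0,-0.01]
    - [0,0,-0.03]
    - [0,0,-0.06]
    - [0,0,-0.095]
    - [0,0,-0.095]
    - [0,0,-0.095]
  hand: [0,0,0,0,0,0]

```text
t: 13.15
eef_pos: [0.4341, 0.1175, 0.1847]
ee_rot: [-0.12, 0.993, -0.0, -0.001]
contact_force: [0.3, 0.4, -0.7]
opening: 0.0245
finger_force: 58.8
```

```bash
cat > sty.py <<'E'
from h import *
# stylus axis from the visible dark/steel points below the fingers
def sty(n="side",show=None):
    p=viewer.snapshot(n);W=world(p); o=monitor.get_obs(); e=o["eef_pos"]
    for m in viewer.silhouettes("stylus",p)[:1]:
        k=m["mask"]&(p["depth"]>0);q=W[k];q=q[np.hypot(*(q[:,:2]-e[:2]).T)<.04]
        print(n,m["conf"],m["rect"],"n",len(q),"TCP",(e*1000).round(1))
        for lo in np.arange(q[:,2].min(),e[2],.01):
            s=q[(q[:,2]>=lo)&(q[:,2]<lo+.01)]
            if len(s)>3: print(round(lo*1000+5),len(s),(s.mean(0)*1000).round(1))
    if show: x,y=[int((m["rect"][0]+m["rect"][2])/2),int((m["rect"][1]+m["rect"][3])/2)];cv2.imwrite(show,cv2.resize(p["color"][max(0,y-50):y+50,max(0,x-60):x+60,::-1],None,fx=5,fy=5,interpolation=0))
E
python3 - <<'E'
from sty import *
st(); sty("side","pics/st4.png"); to(600.3,168.3,190,103.8,"well")
E
```

```text
t 13.15 pos [434.1 117.5 184.7] yaw 103.8 F [ 0.3  0.4 -0.7] open 24.5 ff 58.8 q [ 0.12 -0.   -0.45  1.12 -0.   -0.12]
side 0.71 [185.6, 121.8, 202.3, 159.8] n 225 TCP [433.7 117.5 184.2]
109 12 [430.8 112.2 109.3]
119 10 [431.2 112.  117.4]
129 17 [431.2 112.7 128.5]
139 11 [431.5 112.7 138.5]
159 53 [429.7 107.8 161. ]
169 34 [430.2 106.5 168.6]
179 20 [425.9 108.7 178.1]
189 14 [422.5 110.4 188.1]
well d_mm [-174.1    9.5   -6.6] dr [ 0.0003 -0.003   0.0002]
```

View pics/st4.png

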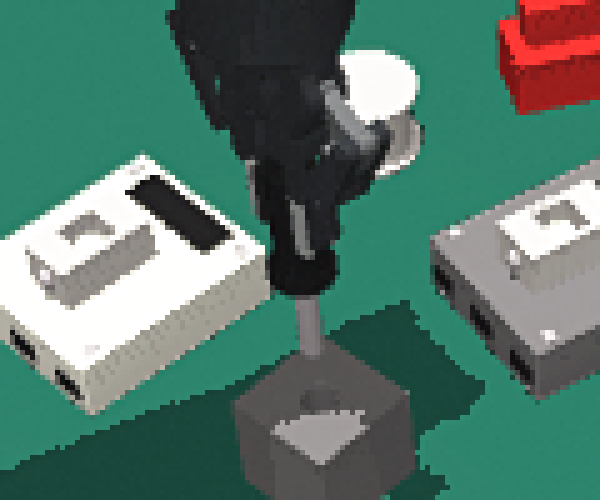

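Call:
servo_tool:
  dr:
    - [0,0,0]
    - [0,0,0]
    - [0,0,0]
    - [0,0,0]
    - [0,0,0]
    - [0,0,0]
    - [0,0,0]
    - [0,0,0]
  delta_pos:
    - [-0.03,0.002,-0.002]
    - [-0.075,0.004,-0.002]
    - [-0.12,0.007,0]
    - [-0.155,0.009,0]
    - [-0.174,0.0095,0]
    - [-0.174,0.0095,0.01]
    - [-0.174,0.0095,0.02]
    - [-0.174,0.0095,0.02]
  hand: [0,0,0,0,0,0,0,0]

```text
t: 14.25
eef_pos: [0.5988, 0.168, 0.1631]
ee_rot: [-0.12, 0.993, -0.0, -0.002]
contact_force: [-0.3, -0.7, -0.8]
opening: 0.0248
finger_force: 58.8
```

```bash
python3 - <<'E'
from sty import *
st(); sty("side","pics/st5.png"); to(600.5,168.2,146,103.8,"well")
E
```

```text
t 14.25 pos [598.8 168.  163.1] yaw 103.8 F [-0.3 -0.7 -0.8] open 24.8 ff 58.8 q [ 0.17  0.32 -0.12  1.14 -0.   -0.07]
side 0.64 [236.5, 94.5, 250.7, 131.5] n 227 TCP [599.6 168.1 164.1]
90 12 [595.  163.6  89.4]
100 10 [596.  163.5  99.3]
110 11 [594.2 163.4 109.3]
120 9 [595.4 163.4 117.7]
130 5 [585.2 162.5 133.9]
140 52 [592.  159.2 140. ]
150 32 [593.1 158.2 149.9]
160 16 [587.9 160.5 159.8]
well d_mm [-0.1 -0.  18.9] dr [ 0.0001 -0.0012  0.0002]
```

View pics/st5.png

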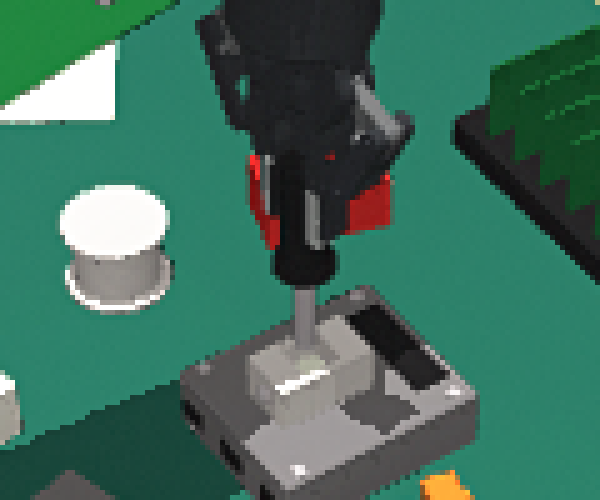

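Call:
servo_tool:
  dr:
    - [0,0,0]
    - [0,0,0]
    - [0,0,0]
    - [0,0,0]
    - [0,0,0]
    - [0,0,0]
    - [0,0,0]
    - [0,0,0]
  delta_pos:
    - [-0.0015,0,0.003]
    - [-0.0015,0,0.008]
    - [-0.0015,0,0.013]
    - [-0.0015,0,0.018]
    - [-0.0015,0,0.021]
    - [-0.0015,0,0.024]
    - [-0.0015,0,0.027]
    - [-0.0015,0,0.027]
  hand: [0,0,0,0,0,0,0,0]

```text
t: 15.35
eef_pos: [0.6031, 0.1689, 0.1386]
ee_rot: [-0.12, 0.993, 0.0, 0.0]
contact_force: [0.2, -0.4, 2.1]
opening: 0.0248
finger_force: 58.8
```

```bash
python3 -c "
from h import *
st()"
```

```text
t 15.35 pos [603.1 168.9 138.6] yaw 103.8 F [ 0.2 -0.4  2.1] open 24.8 ff 58.8 q [ 0.17  0.34 -0.14  1.09 -0.   -0.07]
```

Call:
servo_tool:
  dr:
    - [0,0,0]
    - [0,0,0]
    - [0,0,0]
    - [0,0,0]
  delta_pos:
    - [0,0,0.002]
    - [0,0,0.004]
    - [0,0,0.005]
    - [0,0,0.005]
  hand: [0,0,0,0]

```text
t: 15.85
eef_pos: [0.6037, 0.169, 0.1357]
ee_rot: [-0.12, 0.993, 0.0, 0.001]
contact_force: [-4.2, -1.1, 11.7]
opening: 0.0248
finger_force: 60.0
```

```bash
python3 -c "
from h import *
st()"
```

```text
t 15.85 pos [603.7 169.  135.7] yaw 103.8 F [-4.2 -1.1 11.7] open 24.8 ff 60.0 q [ 0.17  0.34 -0.15  1.08 -0.   -0.07]
```

Call:
servo_tool:
  dr:
    - [0,0,0]
    - [0,0,0]
    - [0,0,0]
    - [0,0,0]
    - [0,0,0]
    - [0,0,0]
    - [0,0,0]
    - [0,0,0]
  delta_pos:
    - [0,0,0.001]
    - [0,0,0.001]
    - [0,0,-0.005]
    - [0,0,-0.015]
    - [0,0,-0.03]
    - [0,0,-0.05]
    - [0,0,-0.05]
    - [0,0,-0.05]
  hand: [0,0,0,0,0,0,0,0]

```text
t: 16.85
eef_pos: [0.6028, 0.1688, 0.1829]
ee_rot: [-0.12, 0.993, -0.0, -0.0]
contact_force: [0.0, -0.3, -1.5]
opening: 0.0252
finger_force: 59.1
```

```bash
python3 - <<'E'
from sty import *
st(); sty("side"); to(434.5,117.8,185,103.8,"stand")
E
```

```text
t 16.85 pos [602.8 168.8 182.9] yaw 103.8 F [ 0.  -0.3 -1.5] open 25.2 ff 59.1 q [ 0.17  0.31 -0.09  1.17 -0.   -0.07]
side 0.52 [240.3, 88.9, 253.1, 124.4] n 165 TCP [602.3 168.7 182.3]
112 7 [599.9 163.8 112.7]
122 8 [600.3 163.7 122.1]
132 9 [598.7 164.4 131.6]
142 9 [598.6 163.3 141. ]
152 6 [596.6 155.3 155.1]
162 49 [596.7 158.2 161.1]
172 26 [594.3 159.8 171.6]
182 14 [592.1 159.6 181.7]
stand d_mm [175.   -9.4  -2.5] dr [ 0.0002 -0.002   0.0003]
```

Call:
servo_tool:
  dr:
    - [0,0,0]
    - [0,0,0]
    - [0,0,0]
    - [0,0,0]
    - [0,0,0]
    - [0,0,0]
    - [0,0,0]
    - [0,0,0]
  delta_pos:
    - [0.03,-0.002,-0.003]
    - [0.075,-0.004,-0.003]
    - [0.12,-0.007,-0.003]
    - [0.155,-0.008,-0.003]
    - [0.174,-0.009,0]
    - [0.174,-0.009,0.01]
    - [0.174,-0.009,0.02]
    - [0.174,-0.009,0.02]
  hand: [0,0,0,0,0,0,0,0]

```text
t: 17.95
eef_pos: [0.4359, 0.1186, 0.1619]
ee_rot: [-0.12, 0.993, 0.0, -0.001]
contact_force: [0.7, 0.0, -0.6]
opening: 0.0245
finger_force: 59.1
```

```bash
python3 - <<'E'
from sty import *
st(); sty("side","pics/st6.png"); to(434.3,117.8,92,103.8,"stand")
p=viewer.snapshot("top");m=viewer.silhouettes("stand",p)[0];W=world(p);k=m["mask"]&(p["depth"]>0);q=W[k];q=q[(q[:,2]>.055)&(q[:,2]<.072)]
print(cv2.minAreaRect((q[:,:2]*1000).astype(np.float32)))
E
```

```text
t 17.95 pos [435.9 118.6 161.9] yaw 103.8 F [ 0.7  0.  -0.6] open 24.5 ff 59.1 q [ 0.12  0.02 -0.48  1.07  0.   -0.12]
side 0.81 [184.7, 129.8, 204.7, 166.7] n 228 TCP [436.4 118.6 162.5]
87 14 [432.8 113.9  88.3]
97 11 [431.9 114.6  97.7]
107 10 [432.8 114.2 107.2]
117 11 [433.5 113.6 115.9]
137 63 [431.1 109.  138.3]
147 31 [432.1 108.  146.9]
157 17 [426.2 109.8 155.9]
167 21 [426.7 106.5 167.1]
stand d_mm [ 2.5 -0.3 71. ] dr [ 0.0001 -0.0006  0.0004]
((0.0, 0.0), (0.0, 0.0), 0.0)
```

View pics/st6.png

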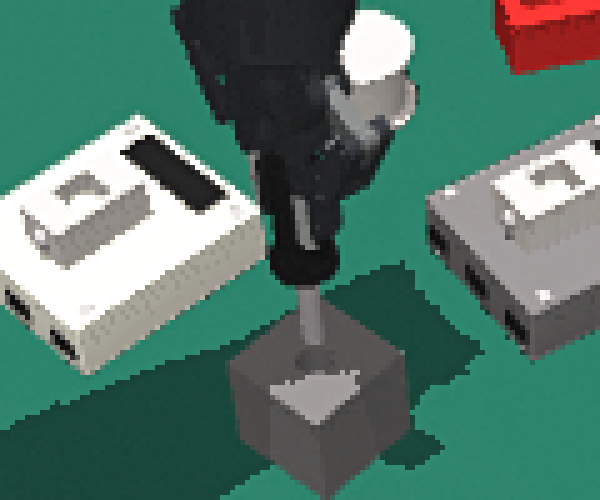

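Call:
servo_tool:
  dr:
    - [0,0,0]
    - [0,0,0]
    - [0,0,0]
    - [0,0,0]
    - [0,0,0]
    - [0,0,0]
    - [0,0,0]
  delta_pos:
    - [0.0025,-0.0005,0]
    - [0.0025,-0.0005,0.006]
    - [0.0025,-0.0005,0.012]
    - [0.0025,-0.0005,0.018]
    - [0.0025,-0.0005,0.024]
    - [0.0025,-0.0005,0.03]
    - [0.0025,-0.0005,0.03]
  hand: [0,0,0,0,0,0,0]

```text
t: 19.02
eef_pos: [0.4333, 0.1174, 0.1326]
ee_rot: [-0.12, 0.993, 0.0, -0.001]
contact_force: [-0.6, -0.1, 0.3]
opening: 0.0248
finger_force: 59.1
```

```bash
python3 -c "
from sty import *
st();sty('side');to(434.4,117.7,92,103.8)"
```

```text
t 19.025 pos [433.3 117.4 132.6] yaw 103.8 F [-0.6 -0.1  0.3] open 24.8 ff 59.1 q [ 0.12  0.04 -0.52  1.    0.   -0.12]
side 0.52 [189.7, 139.4, 202.7, 171.9] n 178 TCP [433.6 117.4 133. ]
63 9 [435.4 125.   63.9]
73 14 [431.3 113.2  73.7]
83 8 [429.7 112.3  82.3]
93 6 [429.8 110.8  90.5]
103 12 [431.6 103.5 106.2]
113 54 [428.3 107.6 111.5]
123 24 [426.9 107.9 122.1]
133 13 [423.  107.9 133.2]
 d_mm [-0.6  0.1 41.3] dr [-0.     -0.0001  0.0003]
```

Call:
servo_tool:
  dr:
    - [0,0,0]
    - [0,0,0]
    - [0,0,0]
    - [0,0,0]
    - [0,0,0]
    - [0,0,0]
    - [0,0,0]
    - [0,0,0]
  delta_pos:
    - [-0.001,0,0.008]
    - [-0.001,0,0.016]
    - [-0.001,0,0.024]
    - [-0.001,0,0.032]
    - [-0.001,0,0.037]
    - [-0.001,0,0.04]
    - [-0.001,0,0.041]
    - [-0.001,0,0.041]
  hand: [0,0,0,0,0,0,0,0]

```text
t: 20.12
eef_pos: [0.435, 0.1177, 0.0924]
ee_rot: [-0.12, 0.993, -0.0, 0.0]
contact_force: [0.1, 0.4, -0.5]
opening: 0.0247
finger_force: 59.1
```

```bash
python3 -c "
from sty import *
st()"
```

```text
t 20.125 pos [435.  117.7  92.4] yaw 103.8 F [ 0.1  0.4 -0.5] open 24.7 ff 59.1 q [ 0.12  0.09 -0.57  0.91 -0.   -0.12]
```

Call:
servo_tool:
  dr:
    - [0,0,0]
    - [0,0,0]
    - [0,0,0]
    - [0,0,0]
    - [0,0,0]
    - [0,0,0]
    - [0,0,0]
    - [0,0,0]
    - [0,0,0]
    - [0,0,0]
    - [0,0,0]
    - [0,0,0]
  delta_pos:
    - [0,0,0.0013]
    - [0,0,0.0013]
    - [0,0,0.0013]
    - [0,0,0.0013]
    - [0,0,0.0013]
    - [0,0,0.0013]
    - [0,0,0.0013]
    - [0,0,-0.02]
    - [0,0,-0.06]
    - [0,0,-0.12]
    - [0,0,-0.16]
    - [0,0,-0.16]
  hand: [0,0,0.0854,0.0854,0.0854,0.0854,0.0854,0.0854,0.0854,0.0854,0.0854,0.0854]

```text
t: 21.62
eef_pos: [0.4377, 0.118, 0.2564]
ee_rot: [-0.12, 0.993, -0.0, 0.004]
contact_force: [-0.0, -0.1, -1.1]
opening: 0.085
finger_force: 0.0
```

```bash
python3 - <<'E'
from h import *
st()
p=viewer.snapshot("side");cv2.imwrite("pics/s7.png",cv2.resize(p["color"][80:320,150:400,::-1],None,fx=2,fy=2))
W=world(p)
for t in("stylus","cap"):
  m=viewer.silhouettes(t,p)[0];k=m["mask"]&(p["depth"]>0);q=W[k];zt=np.percentile(q[:,2],95);q=q[q[:,2]>zt-.006]
  print(t,m["conf"],zt,cv2.minAreaRect((q[:,:2]*1000).astype(np.float32)))
E
```

```text
t 21.625 pos [437.7 118.  256.4] yaw 103.8 F [-0.  -0.1 -1.1] open 85.0 ff 0.0 q [ 0.12 -0.05 -0.34  1.27 -0.   -0.12]
stylus 0.63 0.1332224635950381 ((432.4757080078125, 114.74454498291016), (25.469547271728516, 23.744138717651367), 49.70367431640625)
cap 0.74 0.07440273793497801 ((431.987060546875, -152.74049377441406), (57.72845458984375, 19.458885192871094), 13.00876522064209)
```

View pics/s7.png

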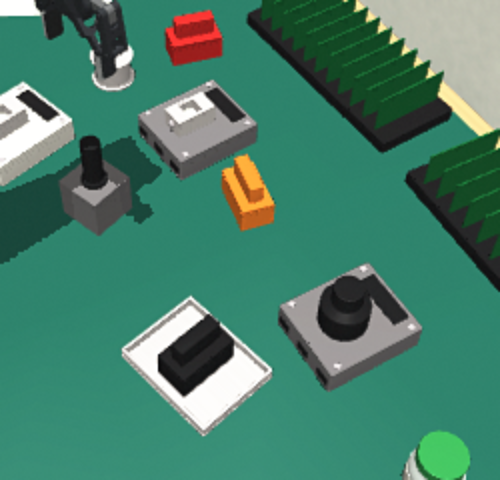

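The picture shows the cap flat in the tray at (197,355), and the stylus upright and fully down in its stand at (92,160). The arm is clear of both.

```bash
python3 -c "
from bench import sign_off
print(sign_off())"
```

```text
the job is handed in; nothing more can be done
None
```

The job is handed in, with no verdict returned: the finned cap sits flat in the tray, fin up. The button was pressed with the stylus to about its full 6 mm (judged from tip height and a force of about 12 N). The stylus is back upright and fully down in its stand, and nothing else was visibly disturbed.

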